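Face up the glaze jar

TASK

One glaze jar was left standing half out of its bay in the jar rack with its label turned away. Push it gently home against the back of its bay and roll it round with a fingertip until its label faces squarely out of the front like its neighbours' labels, pressing only lightly, as the thin plastic dents, and without tipping it. Leave the other jars, the mug and the brush pot as they stand.

Things in the scene. Friction and masses are not known exactly. Their poses are not given: they have to be found in the camera images.
- jar: the jar to face up: closed thin-walled white plastic jar, too wide to grip, 0.45 to 0.85 kg. Straight round body 112 mm in diameter, 84 mm high, then a screw lid 100 mm in diameter up to 104 mm; lid and body turn as one. Origin at the centre of the underside, z up, the label on its -x side. Starts 25 to 55 mm out from home, label turned 70 to 180 degrees away from the front, either way
- jar_label (a point): centre of the jar's brown paper label (72 mm wide round the jar, 52 mm high), 56 mm from its axis, 42 mm above its underside. A brown strip of tape, 18 mm wide, runs from the label up over the lid's rim almost to the lid's middle, so that it shows from above which way the label looks
- bay: thin fixed grey plastic liner (182 x 116 x 2 mm) on the floor of this jar's bay, which may be any of the three. Origin on its underside, right below the jar's axis when the jar is home: against the back panel, in the middle of the width. x points to the back, -x straight out of the open front. The jar stands on it, its underside 2 mm above this origin; home and faced, its axes are parallel to these
- rack: fixed lacquered plywood rack, 408 mm wide, three bays side by side, 132 mm apart, open in front. Origin on the bench, below the home place of the middle bay; x to the back, y along the width. Floor board 15 mm thick from x -131 to +70 mm; back panel face at x +56, 95 mm above the bench; dividers 80 mm above the bench
- rack_bay_mouth (a point): middle of the line between the front ends of the middle bay's dividers, x -10 mm in the rack, at their top. The 12 mm dividers run from there to the back; bays are 120 mm wide, so a jar has 4 mm of play each side. Jar, liner and rack are slippery (friction about 0.15); fingertips hold far better: one pressed on the jar's side with some 8 N drags it round. Over 30 N dents the jar
- jar_b_label (a point): label centre of one neighbour jar (same make, home in its bay, label to the front), 56 mm in front of that jar's axis
- jar_c_label (a point): label centre of the other neighbour jar, likewise
- mug: white mug, 82 mm in diameter, 85 mm high, handle to its +y; loose on the bench to the left of the rack; origin under its centre
- brushpot: terracotta pot 72 mm in diameter, 95 mm high, with four brushes standing in it up to 220 mm; loose on the bench to the right of the rack; origin under its centre
Not all that is in view belongs to the job. What is shaped like the jar but turquoise or yellow is not meant.

How it is judged:
By the outcome, as a careful person would: the job done as asked, in the order asked, and still so for the second after the job is handed in, with the robot touching nothing.
It also fails if it takes over 72 s, if anything falls off the work surface, if the arm or the gripper's body presses on something with over 40 N, if the wrist force passes 120 N, or if a joint passes its speed limit or range.

ROBOT

A 6-joint arm with a two-finger parallel gripper is mounted at the origin on the work surface. World frame = base frame: x ahead of the robot, y to its left, z up, the work surface at z = 0. Lengths are in mm, angles in rad, forces in N, time in s.
With the tool pointing down it reaches from about 275 to 750 mm from the base axis. Payload 10.2 kg.
Tool frame: the origin (TCP) lies at the very end of the fingers, on their centre line; the grasp point (between the pads) lies 19 mm behind it; z points along the fingers, y is the line along which they close (so a half turn about z gives the same grasp; the last joint's range is limited). The gripper opens to 85 mm and grips with 20 to 120 N. Pads are 22 mm wide; open, the fingers measure 114 mm over their backs; the gripper's body (76 mm by 85 mm) begins 54 mm behind the grasp point. The pads swing forward as they close: fully open they stand 13 mm farther back than shut.
Start: joints at [-0.223, 0.313, 1.498, -0, 1.331, -0.223], TCP at [525.006, -0.013, 231.294] pointing down, gripper open.
Joint ranges: [-2.94, 2.94], [-0.97, 2.17], [0.19, 2.56], [-1.23, 4.37], [0.02, 3.11], [-2.88, 2.88]. Speed limits (rad/s): [2.39, 2.39, 3.01, 3.14, 3.14, 3.14].

INTERFACE

Orientations are given as a unit quaternion [w, x, y, z].
In Python, from rig import ctrl, vision gives the robot as it stands. The module is installed in compiled form; this text tells all that it offers.
- The arm moves only by the tool play_rows, never from a script. Its arguments are lists of equal length, an entry for each row: "translation": the shift along the tool's x, y, z in m, a list of three; "rotation": the turn, a rotation vector about the tool's x, y, z in rad, a list of three; "gripper": the gripper's target within -1 to 1 (shut at 1, half-way at 0, fully open at -1). A call has 1 to 10 rows; each row is the pose to reach, as a shift and turn from the pose commanded when the call began, along the tool's axes at that moment; what a row does not reach only later rows make up. A row lasts 1/8 s, in which the tool goes at most 62.5 mm and 10.7 degrees, less where a joint would pass 70% of its speed; a pose out of reach is approached as far as the arm can. A call with a gripper value outside its range is refused whole. The fingers move at their own pace and stop on an object; "force" is the grip in N (left out, the last holds). Time passes only in rows, so rows that repeat a pose let the fingers close. It gives the time, the measured TCP pose, the force, the opening and the grip force at its end, in the units of the state.
- ctrl.sense(): the state, without advancing time (a new reading comes with each control period).
- vision.capture(name): name is "scene" or "side" or "wrist"; returns a dict with "pixels" (420x560x3 uint8, red, green, blue), "vfov" (degrees; the focal length in pixels is half the picture's height over the tangent of half this angle, whatever the lens; pixels are square), "cx", "cy" (the principal point, pixels), "rvec" (rotation vector, rad) and "tvec" (3), from world to camera coordinates, as OpenCV has them; the wrist camera has in their place "mount" (4x4, takes a point from camera to tool coordinates, whose origin is the TCP and whose axes are the flange's). Camera axes: x right, y down, z forward; pixel columns grow to the right and rows downward; lengths in mm; the calibration is good to about 2 mm. A picture is of the moment at which its call begins: read the wrist's pose just before it. There is no depth.
- ctrl.finish_job(): hands the job in; it is judged then, once.
The state is a dict: "time_s": time; "joints": joint angles; "dq": joint speeds; "tau": joint torques, N m; "eef_pos": TCP position; "ee_rot": TCP orientation; "force": force on the tool from outside, world axes, zero at the start; "wrist_torque": the same for the moment, N m; "grip_width": opening from 0.0 (shut) to 1.0 (fully open); "grip_force": force on a finger pad.
Only numpy, scipy, OpenCV 4.12 (cv2) and the standard library are available. Lean on these libraries where they do the work, as an engineer would, in place of code of your own. Each camera call takes 0.05 s, during which the arm holds its last target. There are 200 camera calls.

## Working session

There is one attempt and no reset: what is moved stays moved. The work goes in short steps, Python scripts to look and compute and a tool call to move; the robot and the scene stay as the last step left them, time stands still between calls to the robot, and variables do not carry over. Pictures are saved under pics/ and viewed, at most 10 in all, crops included, and the job is handed in when it is done.

Besides the shell and the picture viewer there is one more tool, called after ">>>" as name(argument=value, ...) on one line, values as JSON. play_rows: Moves the arm, as the interface text tells. Its arguments: {"type":"object","properties":{"translation":{"type":"array"},"rotation":{"type":"array"},"gripper":{"type":"array"},"force":{"type":"number"}},"required":["translation","rotation","gripper"]}

```bash
mkdir -p pics; cat > h.py <<'E'
import numpy as np, cv2
from rig import ctrl, vision
from scipy.spatial.transform import Rotation as R
def cap(n):
    s=ctrl.sense(); d=vision.capture(n); p=d["pixels"]; h=p.shape[0]
    f=h/2/np.tan(np.radians(d["vfov"])/2)
    if "mount" in d:
        q=s["ee_rot"]; T=np.eye(4); T[:3,:3]=R.from_quat([q[1],q[2],q[3],q[0]]).as_matrix(); T[:3,3]=s["eef_pos"]
        M=T@np.array(d["mount"]); Rc=M[:3,:3]; o=M[:3,3]
    else:
        Rw=R.from_rotvec(d["rvec"]).as_matrix(); Rc=Rw.T; o=-Rw.T@np.array(d["tvec"])
    return dict(img=p,f=f,cx=d["cx"],cy=d["cy"],R=Rc,o=o)
def ray(c,u,v):
    r=c["R"]@np.array([(u-c["cx"])/c["f"],(v-c["cy"])/c["f"],1.]); return c["o"],r/np.linalg.norm(r)
def onz(c,u,v,z):
    o,r=ray(c,u,v); return o+r*(z-o[2])/r[2]
def proj(c,P):
    q=c["R"].T@(np.array(P)-c["o"]); return c["f"]*q[:2]/q[2]+[c["cx"],c["cy"]]
def save(c,n,crop=None,s=1):
    p=c["img"][:,:,::-1]
    if crop: p=p[crop[1]:crop[3],crop[0]:crop[2]]
    cv2.imwrite("pics/"+n,cv2.resize(p,None,fx=s,fy=s,interpolation=cv2.INTER_CUBIC))
E
python3 - <<'E'
from h import *
for n in("scene","side","wrist"):
    c=cap(n); save(c,n+"0.png"); print(n,c["o"].round(),c["R"][:,2].round(2),c["f"])
s=ctrl.sense(); print(s["ee_rot"],s["force"],s["time_s"])
E
```

```text
scene [1183. -495. 1017.] [-0.51  0.39 -0.76] 433.09106958798054
side [ 535. 1021.  775.] [ 0.04 -0.83 -0.55] 410.4474728815112
wrist [526.  72. 374.] [-0.   -0.28 -0.96] 296.0890626589844
[-4.04388307e-04  7.07111978e-01  7.07101433e-01 -2.26501976e-04] [-0.07060548 -0.21733205  0.3830545 ] 0.15
```

View pics/scene0.png

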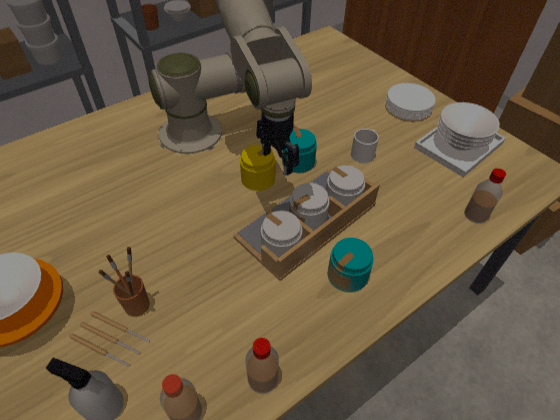

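View pics/wrist0.png

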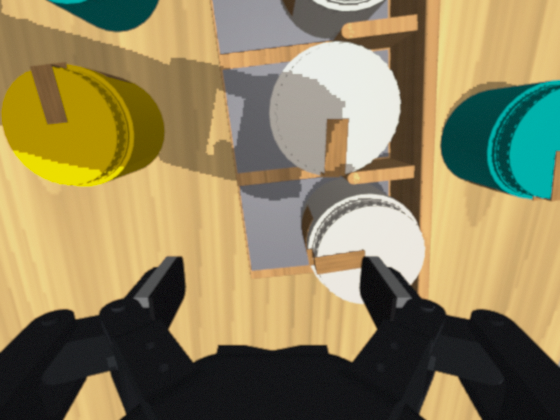

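View pics/side0.png

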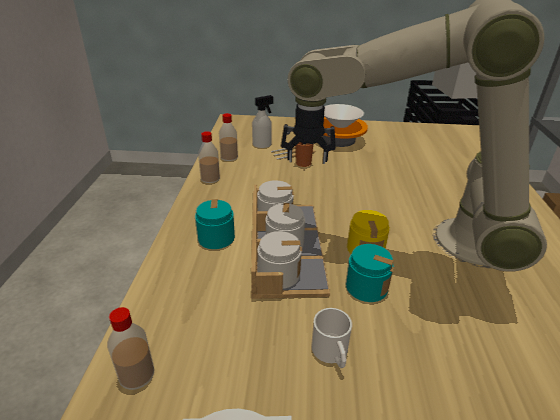

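The wrist view shows the middle jar at (335,108) standing out, its tape pointing down the picture (about world -y), while the right neighbour at (365,245) has its tape to the front. In the scene view the candidates are the white jars (281,228), (310,200), (346,180), the turquoise jars (300,150) and (351,263), and the yellow jar (258,167). I choose the white middle one, (310,200).

```bash
python3 - <<'E'
from h import *
c=cap("wrist")
for n,p in dict(mid=(335,108),midtape_in=(338,120),midtape_out=(336,172),right=(366,248),rt_in=(362,258),rt_out=(318,265)).items(): print(n,onz(c,*p,121).round(1))
for n,p in dict(divL_tip_top=(345,30),divR_tip=(350,178),divR_end=(413,172),divLend=(416,22)).items(): print(n,onz(c,*p,80).round(1))
for p in((254,272),(214,0)): print("front",onz(c,*p,15).round(1))
s=cap("scene")
for n,p in dict(r=(281,228),m=(310,199),l=(346,180)).items(): print(n,onz(s,*p,121).round(1))
for n,p in dict(mug=(365,140),).items(): print(n,onz(s,*p,85).round(1))
save(c,"crop1.png",(210,0,440,310),2)
E
```

```text
mid [576.7  81.7 121. ]
midtape_in [579.7  72.4 121. ]
midtape_out [580.6  29.6 121. ]
right [612.5 -41.2 121. ]
rt_in [609.7 -51.4 121. ]
rt_out [568.9 -58.6 121. ]
divL_tip_top [589.9 148.5  80. ]
divR_tip [603.8  16.7  80. ]
divR_end [666.2  22.7  80. ]
divLend [651.4 154.6  80. ]
front [ 501.  -123.6   15. ]
front [464.7 193.6  15. ]
r [623.6 -57.9 121. ]
m [588.4  69.6 121. ]
l [592.  201.8 121. ]
mug [467.  406.5  85. ]
```

View pics/crop1.png

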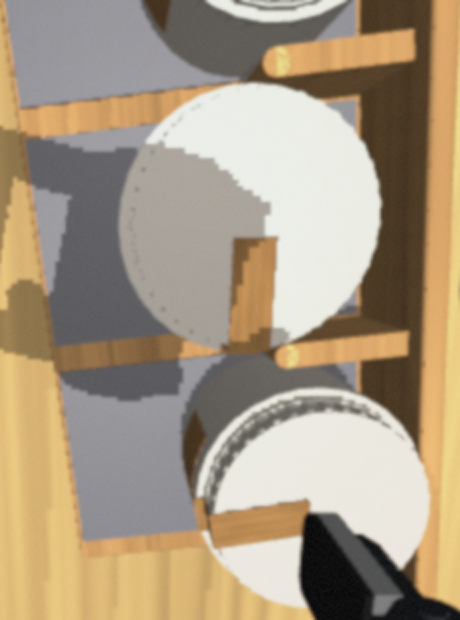

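The crop confirms it: a white middle jar standing out towards the front, with its tape pointing about world -y. It needs roughly 85° clockwise from above. I'll turn the gripper so that the wrist camera looks over the jar while the fingers stay in front, then measure once more.

>>> play_rows(translation=[[0.007,-0.005,0],[0.014,-0.01,0],[0.021,-0.015,0],[0.028,-0.02,0],[0.035,-0.025,0],[0.042,-0.03,0],[0.05,-0.035,0],[0.058,-0.04,0],[0.066,-0.046,0],[0.066,-0.046,0]], rotation=[[0,0,0.16],[0,0,0.32],[0,0,0.48],[0,0,0.64],[0,0,0.8],[0,0,0.96],[0,0,1.12],[0,0,1.28],[0,0,1.44],[0,0,1.466]], gripper=[1,1,1,1,1,1,1,1,1,1])

```text
time_s: 1.5
eef_pos: [478.8, 66.3, 231.3]
ee_rot: [-0.0, 0.999, 0.053, -0.0]
force: [0.3, -0.2, 0.7]
grip_width: 0.001
grip_force: 0.0
```

```bash
python3 - <<'E'
from h import *
s=ctrl.sense(); print(s["eef_pos"],s["joints"],s["grip_width"],s["force"])
q=s["ee_rot"];print(R.from_quat([q[1],q[2],q[3],q[0]]).as_matrix().round(3))
c=cap("wrist"); save(c,"w2.png",None,1.4); np.save("w2.npy",c,allow_pickle=True)
hsv=cv2.cvtColor(c["img"],cv2.COLOR_RGB2HSV)
m=((hsv[:,:,1]<45)&(hsv[:,:,2]>125)).astype(np.uint8)
k,l,st,ce=cv2.connectedComponentsWithStats(m)
for i in range(1,k):
    if st[i,4]>1500: print(st[i],ce[i].round())
E
```

```text
[478.80329608  66.27799918 231.30867207] [-1.05449780e-01  2.21033800e-01  1.61788677e+00  2.44908729e-05
  1.30275519e+00  1.35978802e+00] 0.0013390173905707776 [ 0.33000094 -0.22311951  0.73540163]
[[ 0.994  0.105 -0.   ]
 [ 0.105 -0.994  0.   ]
 [-0.    -0.    -1.   ]]
[   34     0   173   184 18166] [119.  76.]
[  332     0   177   184 19295] [416.  82.]
[  205    10   132   174 14914] [269.  85.]
```

View pics/w2.png

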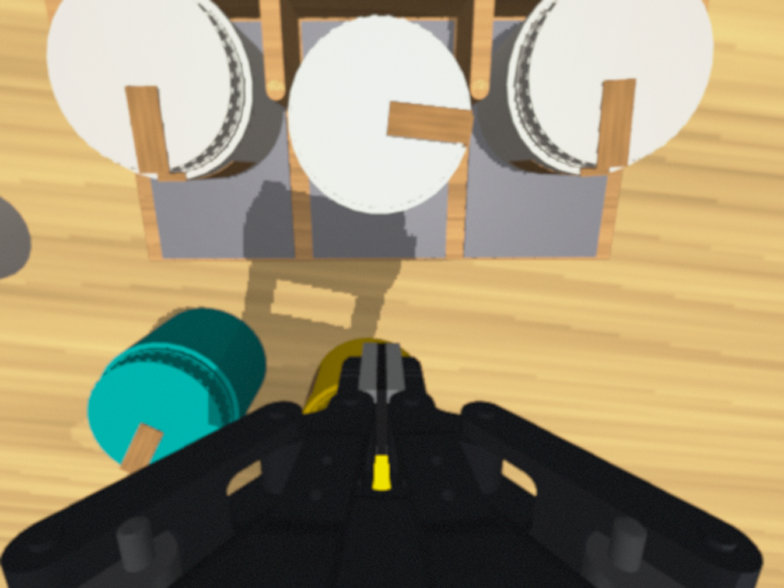

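The picture shows the jar lid centred near (271,81) in full-resolution pixels, its tape pointing right and slightly down. Both neighbours have their tape facing front, and the rack's front edge runs along row 185. The shut fingertips are at (272,250).

```bash
cat >> h.py <<'E'
def lid(c,guess,z=121):
    """rim points of the white lid as outermost white along rays -> circle on plane z; tape direction"""
    hsv=cv2.cvtColor(c["img"],cv2.COLOR_RGB2HSV)
    w=((hsv[:,:,1]<40)&(hsv[:,:,2]>60)).astype(np.uint8)
    b=((hsv[:,:,1]>90)&(hsv[:,:,0]<25)).astype(np.uint8)
    g=np.array(guess,float); P=[]
    grey=cv2.cvtColor(c["img"],cv2.COLOR_RGB2GRAY)
    return w,b
E
python3 - <<'E'
from h import *
c=np.load("w2.npy",allow_pickle=True).item()
hsv=cv2.cvtColor(c["img"],cv2.COLOR_RGB2HSV)
m=((hsv[:,:,1]<45)&(hsv[:,:,2]>125)).astype(np.uint8)
k,l,st,ce=cv2.connectedComponentsWithStats(m)
def circ(P):
    A=np.c_[2*P,np.ones(len(P))]; s=np.linalg.lstsq(A,(P**2).sum(1),rcond=None)[0]
    return s[:2],np.sqrt(s[2]+s[:2]@s[:2])
for i in range(1,k):
    if st[i,4]<1500: continue
    h=cv2.convexHull(cv2.findContours((l==i).astype(np.uint8),0,1)[0][0])[:,0]
    # keep hull points away from picture top
    P=np.array([onz(c,*p,121)[:2] for p in h if p[1]>3])
    for _ in range(4):
        o,r=circ(P); e=np.abs(np.hypot(*(P-o).T)-r); P=P[e<max(1.0,2*np.median(e))]
    print(ce[i].round(),o.round(1),r.round(1),len(P))
# tapes
b=((hsv[:,:,1]>90)&(hsv[:,:,2]>50)).astype(np.uint8)
for a,d in (((278,85),(334,89)),((102,63),(108,120)),((443,57),(438,116))):
    A=onz(c,*a,121);D=onz(c,*d,121);v=D-A;print("tape",A.round(1)[:2],D.round(1)[:2],np.degrees(np.arctan2(v[1],v[0])).round(1))
for a,d,z in (((107,186),(436,184.5),15),((197,64),(343,64),80)):
    A=onz(c,*a,z);D=onz(c,*d,z);v=A-D;print("line",A[:2].round(1),D[:2].round(1),np.hypot(*v[:2]),np.degrees(np.arctan2(v[1],v[0]))-90)
E
```

```text
[119.  76.] [558.  196.9] 72.6 15
[416.  82.] [576.5 -38.8] 76.5 19
[269.  85.] [561.5  69.5] 61.6 18
tape [578.2  72.6] [579.9  27.9] -87.8
tape [579.7 210.8] [537.1 208.3] -176.6
tape [611.7 -52.4] [568.5 -60. ] -170.1
line [452.1 269.6] [ 496.6 -134.8] 406.86647259713715 6.275865215022506
line [592.6 147.3] [606.4  15.7] 132.37172910737323 5.99941351430364
```

>>> play_rows(translation=[[0,-0.003,0.05],[0,-0.003,0.1],[0,-0.003,0.14],[0,-0.003,0.166],[0,-0.003,0.169],[0.01,-0.003,0.169],[0.02,-0.003,0.169],[0.024,-0.003,0.169],[0.026,-0.003,0.169],[0.026,-0.003,0.169]], rotation=[[0,0,0],[0,0,0],[0,0,0],[0,0,0],[0,0,0],[0,0,0],[0,0,0],[0,0,0],[0,0,0],[0,0,0]], gripper=[1,1,1,1,1,1,1,1,1,1])

```text
time_s: 2.8
eef_pos: [504.5, 71.7, 62.4]
ee_rot: [-0.0, 0.999, 0.052, -0.0]
force: [-0.1, 0.0, -0.0]
grip_width: 0.002
grip_force: 0.0
```

>>> play_rows(translation=[[0.002,0,0],[0.004,0,0],[0.006,0,0],[0.008,0,0],[0.01,0,0],[0.012,0,0],[0.014,0,0],[0.016,0,0],[0.018,0,0],[0.02,0,0]], rotation=[[0,0,0],[0,0,0],[0,0,0],[0,0,0],[0,0,0],[0,0,0],[0,0,0],[0,0,0],[0,0,0],[0,0,0]], gripper=[1,1,1,1,1,1,1,1,1,1])

```text
time_s: 4.05
eef_pos: [524.5, 73.8, 62.2]
ee_rot: [-0.0, 0.999, 0.052, -0.0]
force: [-0.5, 0.2, -0.1]
grip_width: -0.001
grip_force: 0.4
```

>>> play_rows(translation=[[0.002,0,0],[0.004,0,0],[0.006,0,0],[0.007,0,0],[0.008,0,0],[0.009,0,0],[0.01,0,0],[0.01,0,0]], rotation=[[0,0,0],[0,0,0],[0,0,0],[0,0,0],[0,0,0],[0,0,0],[0,0,0],[0,0,0]], gripper=[1,1,1,1,1,1,1,1])

```text
time_s: 5.05
eef_pos: [534.6, 74.8, 62.3]
ee_rot: [0.0, 0.999, 0.052, 0.0]
force: [-0.1, -0.6, 0.6]
grip_width: 0.003
grip_force: 0.0
```

```bash
python3 - <<'E'
from h import *
c=cap("wrist"); save(c,"w3.png"); np.save("w3.npy",c,allow_pickle=True)
print(ctrl.sense()["force"])
E
```

```text
[ 0.41248427 -0.38525866  0.20486058]
```

View pics/w3.png

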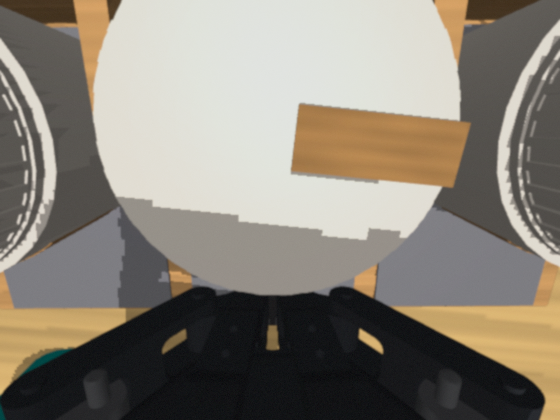

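The view shows the lid centred near (278,112) with the tape running from (297,138) to (460,155). The fingers are right at the jar's front, so I'll check that it moved.

```bash
cat >> h.py <<'E'
O=np.array([606.5,82.]); U=np.array([.9943,.1063]); V=np.array([-.1063,.9943])
def rk(P): d=np.array(P)[:2]-O; return np.array([d@U,d@V])
def tape(c):
    hsv=cv2.cvtColor(c["img"],cv2.COLOR_RGB2HSV)
    m=((hsv[:,:,1]>90)&(hsv[:,:,0]<25)&(hsv[:,:,2]>60)).astype(np.uint8)
    w=((hsv[:,:,1]<60)&(hsv[:,:,2]>100)).astype(np.uint8)
    m=cv2.morphologyEx(m,cv2.MORPH_OPEN,np.ones((5,5)))
    # world rectification of lid plane, 2 px/mm, rack axes, centred at rack (0,0): col=y, row=-x
    g=[(-60,-60),(60,-60),(60,60),(-60,60)]
    src=np.float32([proj(c,[*(O+x*U+y*V),121]) for x,y in g]); dst=np.float32([[2*(y+60),2*(60-x)] for x,y in g])
    H=cv2.getPerspectiveTransform(src,dst)
    return cv2.warpPerspective(c["img"],H,(240,240)),H
E
python3 - <<'E'
from h import *
c=np.load("w3.npy",allow_pickle=True).item()
hsv=cv2.cvtColor(c["img"],cv2.COLOR_RGB2HSV)
for L,Rr,v in ((100,459,112),): pass
grey=cv2.cvtColor(c["img"],cv2.COLOR_RGB2GRAY)
# rim edge: points read in picture
P=np.array([rk(onz(c,*p,121)) for p in ((94,110),(100,155),(125,207),(171,258),(225,287),(275,295),(330,285),(380,257),(420,213),(447,165+20),(460,110),(455,70),(115,35))])
A=np.c_[2*P,np.ones(len(P))]; s=np.linalg.lstsq(A,(P**2).sum(1),rcond=None)[0]; print("lid rack",s[:2],np.sqrt(s[2]+s[:2]@s[:2]))
a=rk(onz(c,296,138,121));d=rk(onz(c,461,155,121));v=d-a;print(a,d,np.degrees(np.arctan2(v[1],v[0])))
print("tcp",rk(ctrl.sense()["eef_pos"]))
E
```

```text
lid rack [-4.42251775 -0.57409738] 49.424485086955414
[-4.64222063 -5.80460371] [ -9.42279466 -52.336096  ] -95.86589957078628
tcp [-72.331587     0.50190589]
```

>>> play_rows(translation=[[0.001,0,0],[0.002,0,0],[0.003,0,0],[0.0035,0,0],[0.004,0,0],[0.004,0,0]], rotation=[[0,0,0],[0,0,0],[0,0,0],[0,0,0],[0,0,0],[0,0,0]], gripper=[1,1,1,1,1,1])

```text
time_s: 5.85
eef_pos: [536.1, 75.2, 62.1]
ee_rot: [0.0, 0.999, 0.053, -0.003]
force: [-13.3, -2.7, 9.0]
grip_width: -0.001
grip_force: 6.8
```

>>> play_rows(translation=[[0.0005,0,0],[0.001,0,0],[0.001,0,0]], rotation=[[0,0,0],[0,0,0],[0,0,0]], gripper=[1,1,1])

```text
time_s: 6.22
eef_pos: [536.1, 75.2, 62.0]
ee_rot: [0.0, 0.999, 0.053, -0.004]
force: [-19.2, -3.5, 12.2]
grip_width: 0.003
grip_force: 9.9
```

The jar is against the back: the force rises at about 5.6 N/mm and the tool stops. Next I retreat and start the first roll stroke, with the fingertip moving to rack +y.

>>> play_rows(translation=[[-0.006,0,-0.001],[-0.01,0.01,-0.001],[-0.01,0.018,-0.001],[-0.005,0.018,-0.001],[-0.003,0.018,-0.001],[-0.0018,0.018,-0.001]], rotation=[[0,0,0],[0,0,0],[0,0,0],[0,0,0],[0,0,0],[0,0,0]], gripper=[1,1,1,1,1,1])

```text
time_s: 6.98
eef_pos: [539.2, 57.3, 63.1]
ee_rot: [0.0, 0.999, 0.053, -0.001]
force: [-4.1, -1.2, 1.8]
grip_width: 0.001
grip_force: 2.6
```

>>> play_rows(translation=[[0.0005,-0.003,0],[0.0005,-0.007,0],[0.0003,-0.011,0],[0,-0.015,0],[0,-0.019,0]], rotation=[[0,0,0],[0,0,0],[0,0,0],[0,0,0],[0,0,0]], gripper=[1,1,1,1,1])

```text
time_s: 7.6
eef_pos: [536.0, 76.3, 62.8]
ee_rot: [0.0, 0.999, 0.053, -0.002]
force: [-7.8, -3.3, 2.4]
grip_width: 0.002
grip_force: 3.8
```

```bash
cat >> h.py <<'E'
def look(n):
    c=cap("wrist"); w,H=tape(c); cv2.imwrite("pics/"+n,cv2.resize(w[:,:,::-1],None,fx=2,fy=2))
    hsv=cv2.cvtColor(w,cv2.COLOR_RGB2HSV)
    m=((hsv[:,:,1]>100)&(hsv[:,:,0]<25)&(hsv[:,:,2]>50)).astype(np.uint8)
    yy,xx=np.mgrid[:240,:240]; m[np.hypot(xx-120,yy-127)>94]=0
    m=cv2.morphologyEx(m,cv2.MORPH_OPEN,np.ones((5,5)))
    k,l,st,ce=cv2.connectedComponentsWithStats(m); i=1+np.argmax(st[1:,4])
    (x,y),wh,_=cv2.minAreaRect(np.argwhere(l==i)[:,::-1].astype(np.float32))
    p=np.argwhere(l==i)[:,::-1].astype(np.float32); q=cv2.fitLine(p,cv2.DIST_L2,0,.01,.01).ravel()
    d=q[:2]*np.sign((q[2]-120)*q[0]+(q[3]-127)*q[1])
    print("tape ctr rack",(60-q[3]/2),(q[2]/2-60),"dir rack deg",np.degrees(np.arctan2(d[0],-d[1])).round(1),wh)
    s=ctrl.sense(); print(s["time_s"],"tcp",rk(s["eef_pos"]).round(1),s["eef_pos"][2].round(1),"F",s["force"].round(1))
E
python3 -c "
from h import *
look('t1.png')"
```

```text
tape ctr rack -12.146713 -21.528046 dir rack deg -109.3 (36.0025634765625, 94.41488647460938)
7.65 tcp [-70.7   2.2] 62.8 F [-7.8 -1.8  2.9]
```

It rolls: the tape went from -96° to -109°. I'll continue the stroke.

>>> play_rows(translation=[[0.0002,-0.004,0],[0.0003,-0.008,0],[0.0006,-0.012,0],[0.001,-0.016,0],[0.0013,-0.019,0]], rotation=[[0,0,0],[0,0,0],[0,0,0],[0,0,0],[0,0,0]], gripper=[1,1,1,1,1])

```text
time_s: 8.28
eef_pos: [534.9, 95.5, 62.6]
ee_rot: [-0.0, 0.999, 0.053, -0.002]
force: [-8.0, -1.9, 0.9]
grip_width: 0.001
grip_force: 3.7
```

```bash
python3 -c "
from h import *
look('t2.png')"
```

```text
tape ctr rack -20.249466 -16.731335 dir rack deg -128.5 (35.60762023925781, 92.92338562011719)
8.325 tcp [-69.6  21.4] 62.6 F [-8.1 -0.8  0.8]
```

>>> play_rows(translation=[[-0.008,0.003,0],[-0.01,0.02,0],[-0.01,0.038,0],[-0.005,0.038,0],[-0.002,0.038,0],[-0.0003,0.038,0],[-0.0005,0.034,0],[-0.0007,0.03,0],[-0.001,0.026,0],[-0.001,0.022,0]], rotation=[[0,0,0],[0,0,0],[0,0,0],[0,0,0],[0,0,0],[0,0,0],[0,0,0],[0,0,0],[0,0,0],[0,0,0]], gripper=[1,1,1,1,1,1,1,1,1,1])

```text
time_s: 9.57
eef_pos: [536.3, 73.4, 62.7]
ee_rot: [0.0, 0.999, 0.053, -0.002]
force: [-8.7, -4.1, 2.7]
grip_width: -0.001
grip_force: 4.3
```

>>> play_rows(translation=[[0,-0.004,0],[0.0002,-0.008,0],[0.0004,-0.012,0],[0.0006,-0.016,0],[0.0009,-0.02,0],[0.0012,-0.022,0]], rotation=[[0,0,0],[0,0,0],[0,0,0],[0,0,0],[0,0,0],[0,0,0]], gripper=[1,1,1,1,1,1])

```text
time_s: 10.32
eef_pos: [535.0, 95.8, 62.5]
ee_rot: [-0.0, 0.999, 0.053, -0.003]
force: [-8.3, -2.1, 1.1]
grip_width: 0.001
grip_force: 4.0
```

```bash
python3 -c "
from h import *
look('t3.png')"
```

```text
tape ctr rack -28.755066 -0.72107697 dir rack deg -166.6 (35.503700256347656, 87.76195526123047)
10.375 tcp [-69.6  21.5] 62.5 F [-6.9 -1.1  2.1]
```

>>> play_rows(translation=[[-0.008,0.002,0],[-0.01,0.015,0],[-0.01,0.0275,0],[-0.005,0.0275,0],[-0.0025,0.0275,0],[-0.001,0.0275,0],[-0.001,0.0245,0],[-0.001,0.0215,0],[-0.001,0.0185,0],[-0.001,0.0155,0]], rotation=[[0,0,0],[0,0,0],[0,0,0],[0,0,0],[0,0,0],[0,0,0],[0,0,0],[0,0,0],[0,0,0],[0,0,0]], gripper=[1,1,1,1,1,1,1,1,1,1])

```text
time_s: 11.62
eef_pos: [535.6, 79.8, 62.5]
ee_rot: [0.0, 0.999, 0.053, -0.003]
force: [-11.2, -4.9, 2.0]
grip_width: -0.002
grip_force: 5.1
```

>>> play_rows(translation=[[-0.002,0,0],[-0.01,0,0],[-0.02,0,0],[-0.03,0,-0.02],[-0.03,0.004,-0.06],[-0.03,0.008,-0.11],[-0.03,0.012,-0.16],[-0.03,0.012,-0.16]], rotation=[[0,0,0],[0,0,0],[0,0,0],[0,0,0],[0,0,0],[0,0,0],[0,0,0],[0,0,0]], gripper=[1,1,1,1,1,1,1,1])

```text
time_s: 12.62
eef_pos: [510.1, 64.3, 226.8]
ee_rot: [0.001, 0.999, 0.052, 0.004]
force: [0.2, 0.7, 0.1]
grip_width: 0.003
grip_force: 0.0
```

```bash
python3 - <<'E'
from h import *
look('t4.png'); c=cap("wrist"); save(c,"w4.png",None,1.4); np.save("w4.npy",c,allow_pickle=True)
E
```

```text
tape ctr rack -29.365456 5.412079 dir rack deg -179.2 (32.99999237060547, 81.99998474121094)
12.675 tcp [-98.7  -7.1] 224.4 F [ 0.5  0.6 -2. ]
```

View pics/w4.png

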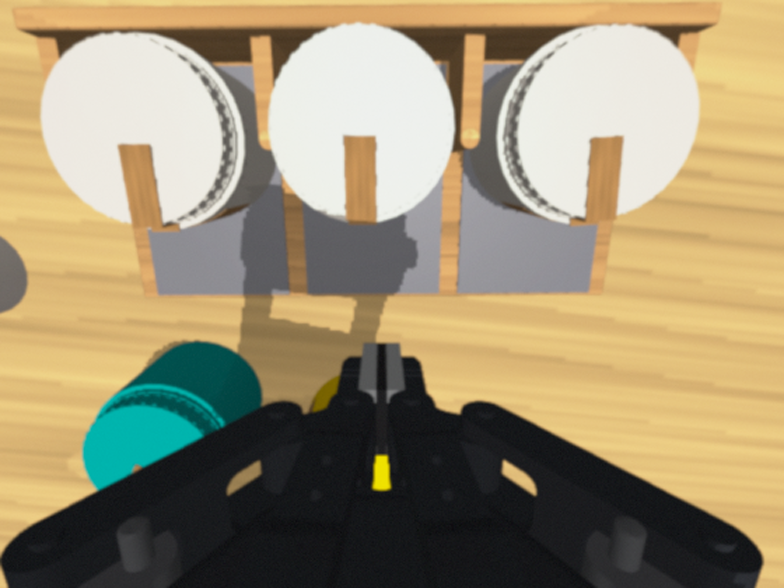

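The picture shows the middle jar lined up with its neighbours, its tape running from (360,137) to (361,222) straight to the front. I'll measure the tape angles and positions precisely.

```bash
python3 - <<'E'
from h import *
c=np.load("w4.npy",allow_pickle=True).item(); k=1/1.4
# tape: left/right side edges at inner and rim end
for n,e in dict(L=((120,145),(151,144),(133,218),(162,226)),M=((344,136),(376,136),(346,221),(377,220)),Rr=((591,138),(623,136),(587,219),(616,217))).items():
    q=[rk(onz(c,x*k,y*k,121)) for x,y in e]; a=(q[0]+q[1])/2; d=(q[2]+q[3])/2; v=d-a
    print(n,a.round(1),d.round(1),(np.degrees(np.arctan2(v[1],v[0]))%360).round(1))
a=onz(c,157*k,296*k,15);d=onz(c,603*k,292*k,15);v=a-d;print("front",rk(a),rk(d),np.degrees(np.arctan2(v[1],v[0]))-90)
def circ(P):
    A=np.c_[2*P,np.ones(len(P))]; s=np.linalg.lstsq(A,(P**2).sum(1),rcond=None)[0]; return s[:2].round(1),np.sqrt(s[2]+s[:2]@s[:2]).round(1)
for n,e in dict(M=((360,24),(269,120),(455,120),(293,190),(430,190),(320,33),(400,33)),L=((41,110),(130,31),(60,170),(60,60),(90,204)),Rr=((699,110),(622,25),(680,170),(670,50),(650,205))).items():
    print(n,circ(np.array([rk(onz(c,x*k,y*k,121)) for x,y in e])))
a=rk(onz(c,264*k,138*k,80));d=rk(onz(c,470*k,138*k,80));print("tips",a,d)
E
```

```text
L [-12.5 131.1] [-55.8 131.2] 179.9
M [-8.4  4.9] [-55.3   4.8] 180.1
Rr [  -9.3 -133.2] [ -54.2 -136.6] 184.4
front [-133.57921739  192.48342973] [-130.94392625 -203.26765423] 6.483802742878339
M (array([-4.8,  4. ]), np.float64(51.6))
L (array([ -6.7, 130.3]), np.float64(50.5))
Rr (array([  -7.1, -129.6]), np.float64(52.4))
tips [-6.37029058 69.49506008] [ -6.72362528 -64.92481142]
```

```bash
python3 -c "
from rig import ctrl
print(ctrl.finish_job())"
```

```text
the job is handed in; nothing more can be done
None
```

I pushed the middle jar home against the back of its bay and rolled it until its label faced squarely out (about 180° by the last picture). It sits about 3 mm left of centre, within the bay's 4 mm of play. The highest push was about 23 N, under the 30 N dent limit, nothing else was touched, and I handed it in at about 13 s.

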